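# Scoop the ball-shaped gear knob from the corner of the parts tote and put it on the scale

### The job

Take the scoop that stands in the parts tote by its upright grip and drive it into the corner where the ball-shaped gear knob lies, so that the two walls stop the ball rolling away and it rides into the scoop. Carry the scoop with the ball in it to the bench scale, lower it onto the middle of the weighing plate and only then let go, leaving the scoop standing there with the ball inside. The ball is oily: do not touch it with the gripper.

Things in the scene. Friction and masses are not known exactly. Their poses are not given: they have to be found in the camera images.
- tote: Fixed open plastic parts tote, outside 280 (x) x 230 (y) x 60 mm high, walls and floor 5 mm thick (inside 270 x 220, floor 5 mm above the bench). Origin: centre of its underside, on the bench; z up. The ball lies in one corner of its far (+x) wall; in the other stands a T-bar metal knob (53 high, bar 50 long), not wanted. The tote is on either side of the bench, the scale on the other.
- scoop: Steel scoop, 0.25 kg, 110 (x) x 80 (y) mm, flat on the tote floor. Origin: centre of underside; z up; +x out of the mouth, towards the far wall. Lip at x=55: 1.5 thick, rising in 14 mm to a 4 mm crest; behind it a pocket holds the ball, just inside when lip and ball both touch the wall. Sides 30 high. Upright black grip block 24 (x) x 36 (y) mm, centred x=-41 y=0, z 58 to 118, post below it.
- ball_knob: Plain metal ball-shaped gear knob, 50 mm in diameter, about 0.16 kg, rolls freely; it lies on the tote's floor in a far corner, 4 to 13 mm off each wall. Origin: centre of the ball; its axes mean nothing.
- scale: Low bench scale, fixed: base 240 x 240 mm, square steel weighing plate 220 x 220 mm, its flat top 44 mm above the bench. Origin: on the bench under the middle of the plate; z up. A low display strip (28 mm high) lies along its -x side, out to x = -154 mm.
There are look-alikes about, which are no part of the job. Leave any orange or pink look-alike of the ball_knob alone.

How it is judged:
By the outcome, as a careful person would: the job done as asked, in the order asked, and still so for the second after the job is handed in, with the robot touching nothing.
It also fails if it takes over 56 s, if anything falls off the work surface, if the arm or the gripper's body presses on something with over 40 N, if the wrist force passes 120 N, or if a joint passes its speed limit or range.

### The arm

A 7-joint arm with a two-finger parallel gripper is mounted at the origin on the work surface. World frame = base frame: x ahead of the robot, y to its left, z up, the work surface at z = 0. Lengths are in m, angles in rad, forces in N, time in s.
With the tool pointing down it reaches from about 0.35 to 0.9 m from the base axis. Payload 8.1 kg.
Tool frame: the origin (TCP) lies midway between the tips of the shut fingers; the grasp point (between the pads) lies 19 mm behind it; x points along the fingers, y is the direction in which the jaws open and shut, and the axes are right-handed (so a half turn about x gives the same grasp; the last joint's range is limited). The gripper opens to 92 mm and grips with 3 to 60 N. Pads are 19 mm wide; open, the fingers measure 130 mm over their backs; the gripper's body (75 mm by 190 mm) begins 47 mm behind the grasp point.
Start: joints at [1.06, 0.434, 0.025, 1.573, -0.012, 1.134, -0.075], TCP at [0.248, -0.574, 0.2] pointing down, gripper open.
Joint ranges: [-2.62, 2.62], [-0.44, 2.09], [-1.27, 1.32], [0.08, 2.57], [-1.32, 4.46], [0.12, 2], [-2.74, 2.74]. Speed limits (rad/s): [2.22, 2.22, 3.01, 3.01, 3.14, 3.14, 3.14].

### API

Orientations are given as a 3x3 rotation matrix whose columns are the frame's x, y, z axes.
In Python, from bench import bot, fingers, telemetry, eyes gives the robot as it stands. Calls block until the motion is done:
- bot.movep(position, orientation): joint-space move of the TCP to a pose.
- bot.move_linear(position, orientation=None, v=0.15, threshold=None): straight line of the TCP; orientation=None keeps the orientation; v is the mean speed in m/s. With threshold (N) it stops when the force on the tool has changed by that much, and returns True; else False.
- bot.set_joints(angles): joint-space move.
- fingers.move_gripper(opening, force=None): finger opening in m; force is the grip in N (None keeps the last); returns when the fingers have stopped.
- bot.dwell(seconds).
- bot.ik(position, orientation): joint angles nearest the present ones, or None.
- telemetry.get_state(): the state.
- eyes.snapshot(name): name is "side" or "top"; returns the picture (384x512x3 uint8, blue, green, red); there is no depth.
- eyes.camera_model(name): a dict with "vfov" (degrees; the focal length in pixels is half the picture's height over the tangent of half this angle, whatever the lens; pixels are square), "cx", "cy" (the principal point, pixels), "world_from_camera" (4x4, takes a point from camera to world coordinates). Camera axes: x right, y up, looking along -z (the intrinsics and any distortion apply to the point x, -y, -z); pixel columns grow to the right and rows downward; lengths in m; the calibration is good to about 2 mm. A picture is of the moment at which its call begins. camera_model takes no time and is no camera call.
A pose or a line that the arm cannot do raises bot.IKError and nothing moves.
- bot.hand_in(): hands the job in, once; it reports no verdict.
Trained networks look in the newest picture that a camera, given by its name, has taken for a name from the list of things; names that differ only in an ending like _2 or _b are one class to them, and where a whole thing is asked for, a point or a joint stands for the part that bears it (a point fixed in the world has none). Each returns a list of dicts, best first, with "conf" (0 to 1); they miss things now and then, are a little off and sometimes report something else, mostly with a low value. They report only what shows in the picture. A call takes as long as a camera call. They do not tell look-alikes from the thing itself.
- eyes.recognise(camera, target): "bbox" ([centre column, centre row, width, height] in pixels, round what is visible of it).
- eyes.pinpoint(camera, target): "location" ([row, column] in pixels: a listed point, or the origin of a listed thing).
The state is a dict: "clock": time; "joint_positions": joint angles; "qd": joint speeds; "joint_efforts": joint torques, N m; "tool_pos": TCP position; "ee_rot": TCP orientation; "force": force on the tool from outside, world axes, zero at the start; "ft_torque": the same for the moment, N m; "width": finger opening in m.
Only numpy, scipy, OpenCV 4.12 (cv2) and the standard library are available. Lean on these libraries where they do the work, as an engineer would, in place of code of your own. Each camera call takes 0.05 s, during which the arm holds its last target. There are 200 camera calls.

## Working session

There is one attempt and no reset: what is moved stays moved. The work goes in short steps, each a Python script; the robot and the scene stay as the last script left them, time stands still between calls to the robot, and variables do not carry over. Pictures are saved under pics/ and viewed, about 8 in all and at most 12, crops included, and the job is handed in when it is done.

```bash
ls; mkdir -p pics
python3 - <<'E'
from bench import bot, fingers, telemetry, eyes
import cv2,numpy as np
for n in("top","side"):
    im=eyes.snapshot(n); cv2.imwrite(f"pics/{n}0.png",im)
    m=eyes.camera_model(n); print(n,{k:(np.round(v,3).tolist() if k=="world_from_camera" else v) for k,v in m.items()})
    for t in("tote","scoop","ball_knob","scale"):
        print(t,[(np.round(d["location"],1).tolist(),round(d["conf"],2)) for d in eyes.pinpoint(n,t)],[(np.round(d["bbox"],1).tolist(),round(d["conf"],2)) for d in eyes.recognise(n,t)])
s=telemetry.get_state();print(s["clock"],s["ee_rot"],s["width"])
a=[cv2.imread(f"pics/{n}0.png") for n in("top","side")]
E
```

```text
pics
top {'vfov': 48.133736206894966, 'cx': 251.30930165758173, 'cy': 199.30387067895626, 'world_from_camera': [[-0.018, 0.998, -0.062, 0.565], [-0.999, -0.016, 0.033, -0.019], [0.032, 0.063, 0.998, 1.122], [0.0, 0.0, 0.0, 1.0]]}
tote [([224.1, 299.3], 0.75)] [([304.1, 222.1, 100.5, 116.1], 0.86)]
scoop [([241.7, 295.5], 0.91)] [([296.5, 243.4, 35.7, 44.1], 0.84)]
ball_knob [([181.9, 268.7], 0.73), ([209.9, 227.1], 0.62), ([141.9, 263.8], 0.5)] [([226.8, 209.4, 22.8, 20.4], 0.83), ([270.4, 180.4, 15.6, 12.9], 0.59), ([264.1, 142.4, 20.3, 18.1], 0.5)]
scale [([247.1, 152.2], 0.64)] [([150.4, 253.2, 100.3, 107.7], 0.56), ([303.3, 222.8, 95.8, 118.4], 0.55)]
side {'vfov': 44.04403015154577, 'cx': 257.5074360140018, 'cy': 192.41746819716906, 'world_from_camera': [[0.989, 0.114, -0.095, 0.504], [-0.147, 0.698, -0.701, -0.837], [-0.014, 0.707, 0.707, 0.852], [0.0, 0.0, 0.0, 1.0]]}
tote [([252.3, 243.4], 0.56)] [([250.6, 248.3, 147.9, 117.0], 0.91)]
scoop [([248.2, 228.6], 0.68)] [([227.6, 238.7, 58.2, 54.8], 0.84)]
ball_knob [([183.2, 257.8], 0.88), ([204.2, 328.0], 0.72), ([214.0, 291.5], 0.54)] [([330.1, 205.6, 23.6, 23.7], 0.9), ([255.2, 187.5, 19.3, 22.0], 0.7), ([289.3, 215.3, 17.2, 15.0], 0.61)]
scale [([152.2, 212.1], 0.77)] [([208.4, 147.8, 104.2, 65.1], 0.67)]
0.9 [[ 4.10862653e-05  3.96513034e-01 -9.18029091e-01]
 [-7.30090720e-05 -9.18029088e-01 -3.96513036e-01]
 [-9.99999996e-01  8.33156918e-05 -8.76933799e-06]] 0.09161291215004211
```

View pics/top0.png

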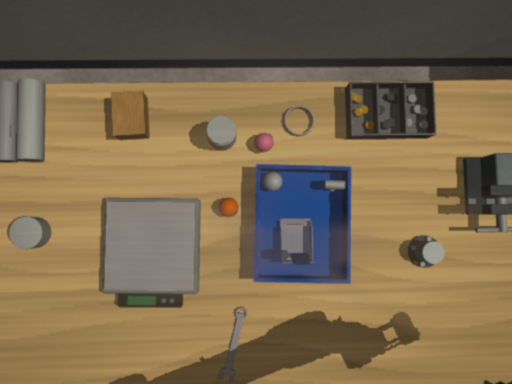

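View pics/side0.png

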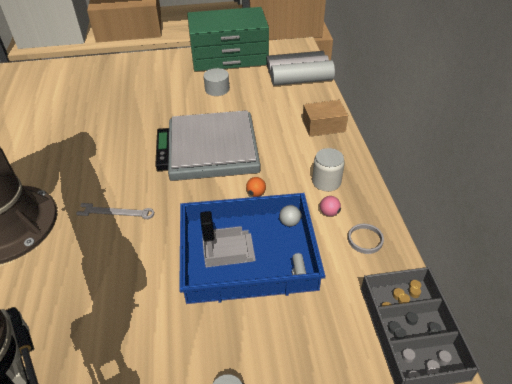

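Run:
```python
import cv2,numpy as np
t=cv2.imread("pics/top0.png")[155:295,245:360]; s=cv2.imread("pics/side0.png")[185:310,170:330]
a=cv2.resize(t,None,fx=4,fy=4,interpolation=cv2.INTER_CUBIC)
cv2.imwrite("pics/c1.png",a)
cv2.imwrite("pics/c2.png",cv2.resize(s,None,fx=4.5,fy=4.5,interpolation=cv2.INTER_CUBIC))
```

```text
(no output)
```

View pics/c1.png

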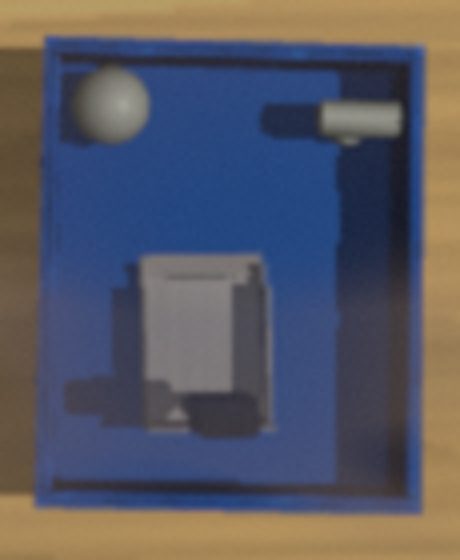

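View pics/c2.png

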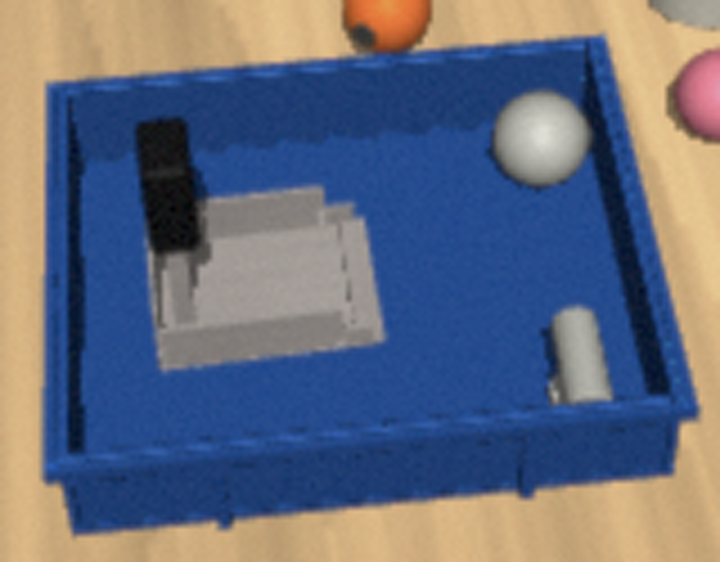

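```bash
cat > h.py <<'E'
from bench import bot, fingers, telemetry, eyes
import cv2,numpy as np
K1={"top":0.0,"side":0.0}
def cam(n):
    m=eyes.camera_model(n); f=192/np.tan(np.radians(m["vfov"])/2)
    return np.array([[f,0,m["cx"]],[0,f,m["cy"]],[0,0,1]]),np.array(m["world_from_camera"])
def ray(n,uv,k1=None):
    K,T=cam(n); k=K1[n] if k1 is None else k1
    p=cv2.undistortPoints(np.array(uv,float).reshape(-1,1,2),K,np.array([k,0,0,0.]))[:,0]
    d=np.c_[p[:,0],-p[:,1],-np.ones(len(p))]@T[:3,:3].T
    return T[:3,3],d
def at(n,uv,z,k1=None):
    c,d=ray(n,uv,k1); return c+d*((np.asarray(z)-c[2])/d[:,2])[:,None]
def tri(uvt,uvs):
    (c1,d1),(c2,d2)=ray("top",[uvt]),ray("side",[uvs]); d1,d2=d1[0],d2[0]
    a=np.linalg.lstsq(np.c_[d1,-d2],c2-c1,rcond=None)[0]; p,q=c1+a[0]*d1,c2+a[1]*d2
    return (p+q)/2,np.linalg.norm(p-q)
def up(c,f,o): return (np.array(c,float)+.5)/f-.5+np.array(o)
E
python3 - <<'E'
from h import *
np.set_printoptions(precision=4,suppress=True)
L=np.linalg.norm
tt=up([(46,37),(424,46),(421,513),(36,507)],4,(245,155))
ts=up([(48,83),(603,37),(696,412),(45,478)],4.5,(170,185))
for k in(0,-.1,-.2):
    for n,c in(("top",tt),("side",ts)):
        P=at(n,c,np.full(4,.06),k); print(k,n,P.mean(0)[:2],[round(L(P[i]-P[i-1]),4) for i in range(4)])
    S=at("top",[(106,199),(199,199),(199,292),(104,292)],np.full(4,.044),k);print(" scale",S.mean(0),[round(L(S[i]-S[i-1]),4) for i in range(4)])
print(at("top",tt,np.full(4,.06))[:,:2]);print(at("side",ts,np.full(4,.06))[:,:2])
print("ball",at("top",up([(111,104)],4,(245,155)),[.03]),at("side",up([(541,138)],4.5,(170,185)),[.03]))
print("scooptop sides back L,R",at("top",up([(143,430),(272,430)],4,(245,155)),[.035]*2))
print("lip L,R",at("top",up([(138,255),(265,255)],4,(245,155)),[.007,.007]))
print("side: backnear lipnear",at("side",up([(162,370),(384,343)],4.5,(170,185)),[.005,.0055]))
print("grip top: ",at("side",up([(137,123),(184,118),(191,172),(145,178)],4.5,(170,185)),[.123]*4))
print("grip top TOP: ",at("top",up([(186,395),(262,395),(258,437),(192,437)],4,(245,155)),[.123]*4))
E
```

```text
0 top [ 0.5704 -0.1808] [np.float64(0.2899), np.float64(0.2373), np.float64(0.2899), np.float64(0.2375)]
0 side [ 0.5675 -0.1823] [np.float64(0.24), np.float64(0.289), np.float64(0.2376), np.float64(0.2882)]
 scale [0.5224 0.1931 0.044 ] [np.float64(0.2287), np.float64(0.2306), np.float64(0.2303), np.float64(0.2324)]
-0.1 top [ 0.5699 -0.1817] [np.float64(0.2907), np.float64(0.2388), np.float64(0.2923), np.float64(0.2398)]
-0.1 side [ 0.5672 -0.1829] [np.float64(0.2414), np.float64(0.2896), np.float64(0.2387), np.float64(0.2898)]
 scale [0.5211 0.196  0.044 ] [np.float64(0.2326), np.float64(0.2346), np.float64(0.2317), np.float64(0.2377)]
-0.2 top [ 0.5693 -0.1827] [np.float64(0.2915), np.float64(0.2404), np.float64(0.2949), np.float64(0.2422)]
-0.2 side [ 0.5669 -0.1836] [np.float64(0.243), np.float64(0.2902), np.float64(0.2398), np.float64(0.2914)]
 scale [0.5198 0.1991 0.044 ] [np.float64(0.2369), np.float64(0.239), np.float64(0.2332), np.float64(0.2437)]
[[ 0.7197 -0.0679]
 [ 0.7108 -0.3051]
 [ 0.4211 -0.2937]
 [ 0.43   -0.0564]]
[[ 0.4279 -0.0564]
 [ 0.7166 -0.0696]
 [ 0.7067 -0.3069]
 [ 0.4187 -0.2962]]
ball [[ 0.6803 -0.1101  0.03  ]] [[ 0.6771 -0.1078  0.03  ]]
scooptop sides back L,R [[ 0.4734 -0.1255  0.035 ]
 [ 0.4717 -0.2071  0.035 ]]
lip L,R [[ 0.5839 -0.1275  0.007 ]
 [ 0.5825 -0.2105  0.007 ]]
side: backnear lipnear [[ 0.4711 -0.2056  0.005 ]
 [ 0.5799 -0.2069  0.0055]]
grip top:  [[ 0.4741 -0.151   0.123 ]
 [ 0.4959 -0.1514  0.123 ]
 [ 0.4965 -0.1853  0.123 ]
 [ 0.4755 -0.1856  0.123 ]]
grip top TOP:  [[ 0.5004 -0.1423  0.123 ]
 [ 0.4995 -0.1866  0.123 ]
 [ 0.4754 -0.1836  0.123 ]
 [ 0.4762 -0.1453  0.123 ]]
```

The wanted ball is the plain grey one inside the tote's far-left corner, at top (272,181) and side (290,215). The orange one at (229,207) and the pink one at (264,142) lie outside the tote, so they are look-alikes. The side crop confirms this. The grey T-bar at (335,184) is not wanted. Sizes check out with no lens distortion, and both cameras agree to about 3 mm. Next I grasp the scoop.

```bash
cat >> h.py <<'E'
YAW=-0.039; C=np.array([.569,-.1815])
def R(yaw,s):
    y=s*np.array([np.cos(yaw),np.sin(yaw),0]); x=np.array([0,0,-1.]); return np.c_[x,y,np.cross(x,y)]
def w(p):
    c,s=np.cos(YAW),np.sin(YAW); return C+np.array([[c,-s],[s,c]])@np.array(p)
def loc(q):
    c,s=np.cos(YAW),np.sin(YAW); return np.array([[c,s],[-s,c]])@(np.array(q)[:2]-C)
def st(tag=""):
    s=telemetry.get_state(); print(tag,round(s["clock"],2),np.round(s["tool_pos"],4),"loc",np.round(loc(s["tool_pos"]),4),"F",np.round(s["force"],1),"w",round(s["width"],4)); return s
def shot(name,crop,f,cams=("top","side")):
    for n in cams:
        x0,y0,x1,y1=crop[n]; im=eyes.snapshot(n); cv2.imwrite(f"pics/{name}_{n}_full.png",im)
        cv2.imwrite(f"pics/{name}_{n}.png",cv2.resize(im[y0:y1,x0:x1],None,fx=f,fy=f,interpolation=cv2.INTER_CUBIC))
E
python3 - <<'E'
from h import *
np.set_printoptions(precision=3,suppress=True)
g=np.array([.4865,-.1675])
s0=None
for s in(1,-1):
    qs=[bot.ik(p,R(y,s)) for p,y in(([*g,.2],-.017),([*g,.076],-.017),([*w([.039,.067]),.076],YAW),([.481,.193,.12],0))]
    print(s,*qs,sep="\n")
    if s0 is None and all(q is not None for q in qs): s0=s
print("use",s0)
bot.movep([*g,.19],R(-.017,s0)); fingers.move_gripper(.07)
st(); bot.move_linear([*g,.076],v=.12); st("down")
fingers.move_gripper(0.0,force=40); st("grip")
shot("g",{"top":(245,155,360,295),"side":(170,185,330,310)},4)
a,b=[cv2.imread(f"pics/g_{n}.png") for n in("top","side")]
E
```

```text
1
[ 0.572  0.294 -0.433  1.811  0.139  1.066  0.071]
[ 0.551  0.443 -0.427  1.957  0.251  0.793 -0.034]
[ 0.404  0.596 -0.451  1.69   0.311  0.928 -0.206]
[ 0.227  0.544 -0.992  1.875  0.535  1.017 -0.995]
-1
[-0.61   0.423  1.17   1.896 -0.436  1.111 -2.43 ]
[-0.534  0.664  1.154  2.041 -0.763  0.953 -2.129]
[-0.565  0.831  1.146  1.775 -0.844  1.121 -2.311]
[ 0.265  0.576 -1.062  1.872  0.582  1.044  2.103]
use 1
 3.22 [ 0.486 -0.168  0.19 ] loc [-0.083  0.011] F [-0.7  0.3 -0.8] w 0.0699
down 4.32 [ 0.487 -0.168  0.077] loc [-0.082  0.011] F [0.7 0.2 0.3] w 0.0699
grip 5.11 [ 0.486 -0.168  0.076] loc [-0.083  0.011] F [-0.1  0.3  0.7] w 0.0236
```

View pics/g_side.png

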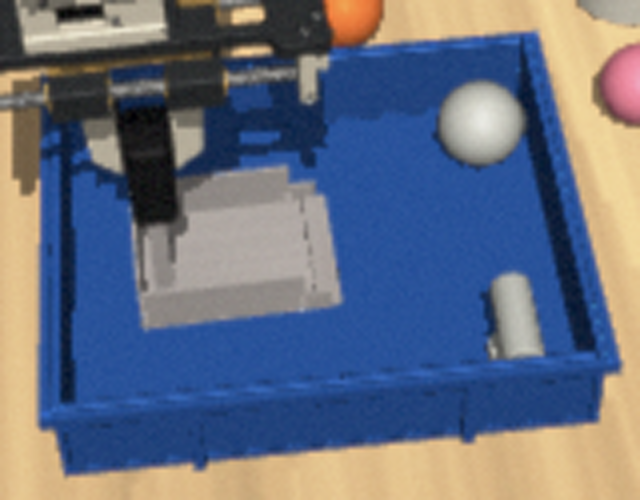

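Run:
```python
from h import *
z=telemetry.get_state()["tool_pos"][2]
bot.move_linear([*w([-.08,.050]),z+.002],R(YAW,1),v=.06); st("lat")
hit=bot.move_linear([*w([-.08,.078]),z+.002],v=.02,threshold=4); s=st(f"wall {hit}")
l=loc(s["tool_pos"])
bot.move_linear([*w([-.08,l[1]-.003]),z+.002],v=.02); st("back")
bot.move_linear([*w([-.08,l[1]-.003]),z-.0005],v=.02,threshold=6); st("floor")
shot("l",{"top":(245,155,360,295),"side":(170,185,330,310)},4)
```

```text
lat 6.02 [ 0.4909 -0.1287  0.078 ] loc [-0.0801  0.0497] F [-0.3 -0.1 -2.9] w 0.0239
wall True 7.05 [ 0.4913 -0.1068  0.0776] loc [-0.0805  0.0716] F [ 1.  -0.6 -2.2] w 0.0237
back 7.37 [ 0.4916 -0.1099  0.0778] loc [-0.0801  0.0685] F [-0.4  0.2 -2.3] w 0.0239
floor 7.58 [ 0.492  -0.1101  0.0759] loc [-0.0797  0.0683] F [-1.1  0.3  5.7] w 0.0235
```

View pics/l_side.png

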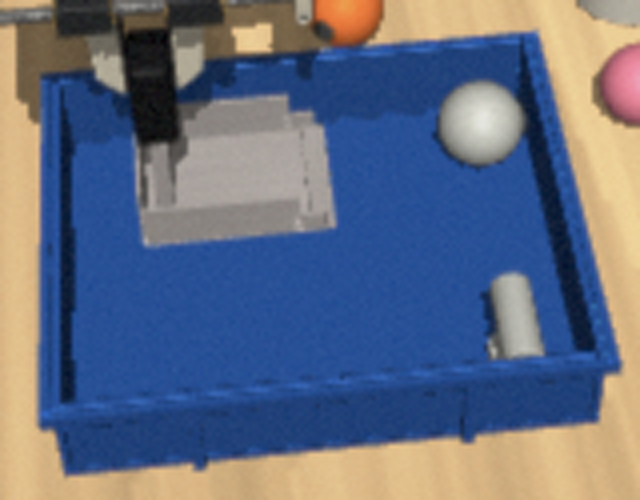

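Run:
```python
from h import *
s=telemetry.get_state();z=s["tool_pos"][2]-.0001;y=loc(s["tool_pos"])[1]
bot.move_linear([*w([-.025,y]),z],v=.06); st("a")
hit=bot.move_linear([*w([.048,y]),z],v=.03,threshold=12); s=st(f"drive {hit}")
shot("d",{"top":(245,155,360,295),"side":(170,185,330,310)},4)
```

```text
a 8.75 [ 0.5479 -0.1122  0.0759] loc [-0.0238  0.0685] F [2.5 0.1 2.8] w 0.0237
drive True 10.68 [ 0.6109 -0.115   0.0759] loc [0.0393 0.0681] F [-1.9  0.3  5.8] w 0.0233
```

View pics/d_side.png

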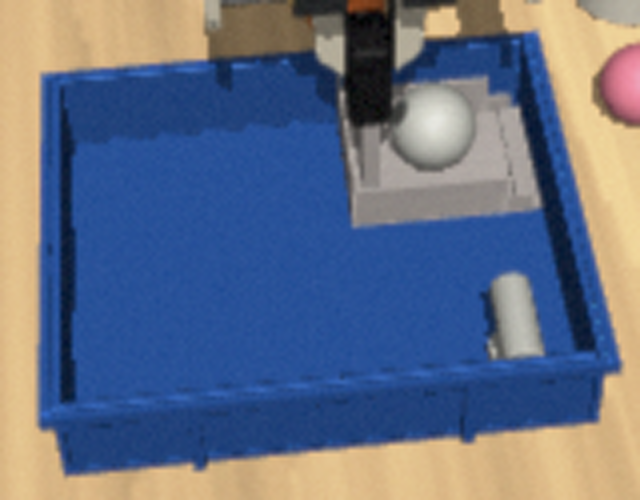

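Run:
```python
from h import *
z=.0759
bot.move_linear([*w([.034,.066]),z+.001],v=.03)
bot.move_linear([*w([.032,.066]),z+.1],v=.06); st("up")
bot.move_linear([.4815,.1935,z+.1],R(0,1),v=.09); st("over")
bot.dwell(.3); st()
shot("o",{"top":(90,180,270,310),"side":(140,80,300,200)},4)
for t in("scale",): 
  for n in("top","side"): print(n,eyes.pinpoint(n,t)[:2])
```

```text
up 12.94 [ 0.6033 -0.1168  0.1755] loc [0.0318 0.066 ] F [-0.6 -1.3 -5.1] w 0.0238
over 16.8 [0.4816 0.1933 0.1759] loc [-0.102   0.3711] F [-0.7 -0.1 -4.8] w 0.0236
 17.1 [0.4815 0.1935 0.1759] loc [-0.102   0.3713] F [-0.2 -0.  -5. ] w 0.0239
top []
side [{'location': [150.3, 213.7], 'conf': 0.89}]
```

View pics/o_side.png

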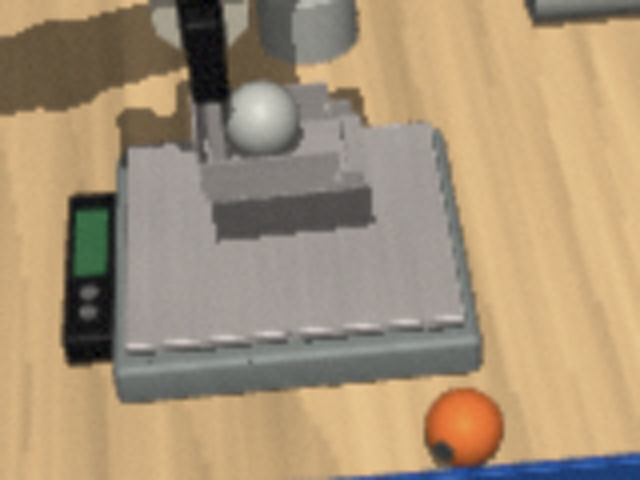

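Run:
```python
from h import *
P=at("side",up([(128,148),(437,124),(466,322),(122,350)],4,(140,80)),[.044]*4)
print(np.round(P,4),P.mean(0),[round(np.linalg.norm(P[i]-P[i-1]),3) for i in range(4)])
c=(P.mean(0)[:2]+[.5224,.1931])/2; print(c)
assert np.linalg.norm(c-[.5224,.1931])<.008
g=[c[0]-.041,c[1]]
bot.move_linear([*g,.122],v=.06); st()
hit=bot.move_linear([*g,.110],v=.012,threshold=3); s=st(f"touch {hit}")
shot("p",{"top":(90,180,270,310),"side":(140,80,300,200)},4)
```

```text
[[0.4132 0.3105 0.044 ]
 [0.6367 0.3026 0.044 ]
 [0.6257 0.0826 0.044 ]
 [0.4049 0.0916 0.044 ]] [0.52012152 0.19679577 0.044     ] [np.float64(0.219), np.float64(0.224), np.float64(0.22), np.float64(0.221)]
[0.52126076 0.19494789]
 18.35 [0.4805 0.1951 0.1224] loc [-0.1031  0.3729] F [ 0.7  0.7 -4.8] w 0.0234
touch True 18.99 [0.4804 0.1947 0.1149] loc [-0.1032  0.3725] F [1.1 0.  5.3] w 0.0237
```

View pics/p_side.png

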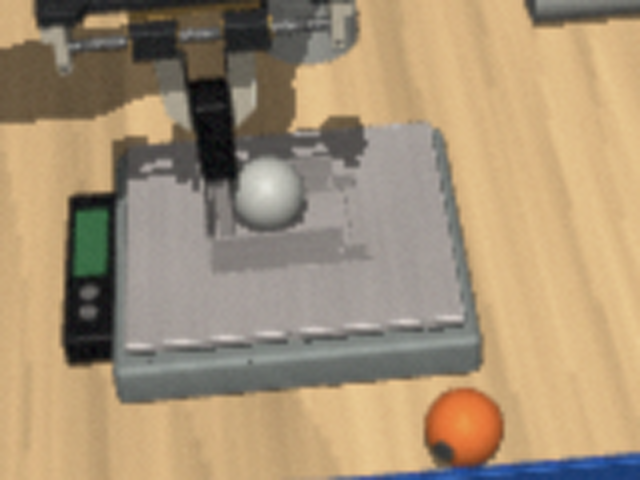

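Run:
```python
from h import *
s=telemetry.get_state()["tool_pos"]
fingers.move_gripper(.055); st("open")
bot.move_linear([s[0],s[1],.26],v=.08); st("up")
bot.move_linear([.40,-.02,.28],v=.15)
bot.dwell(.5); st()
shot("f",{"top":(90,180,270,310),"side":(140,80,300,200)},3)
a=cv2.imread("pics/f_top.png");b=cv2.imread("pics/f_side.png")
h=min(a.shape[0],b.shape[0])
cv2.imwrite("pics/final.png",cv2.resize(np.hstack([a[:h],b[:h]]),(800,int(800*h/(a.shape[1]+b.shape[1])))))
```

```text
open 19.8 [0.4791 0.1941 0.1139] loc [-0.1044  0.3719] F [-0.5  0.6  0.2] w 0.0549
up 21.77 [0.4802 0.1946 0.2596] loc [-0.1034  0.3723] F [0.3 0.1 0.4] w 0.055
 23.96 [ 0.4    -0.0199  0.28  ] loc [-0.1751  0.1548] F [1.3 0.2 0.1] w 0.0552
```

View pics/final.png

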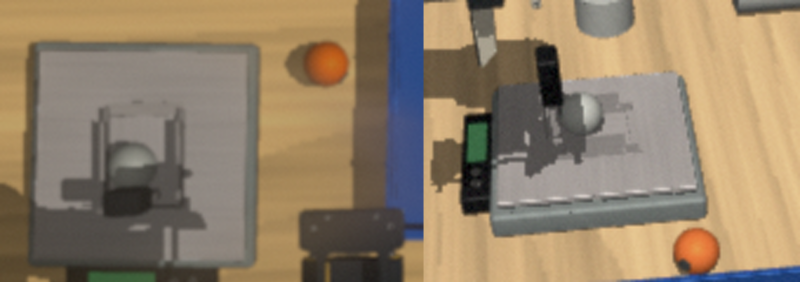

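The scoop stands centred on the plate with the ball inside. The arm is clear and the tool force is about zero, so I'm handing in.

```bash
python3 -c "
from h import *
bot.hand_in(); st()"
```

```text
the job is handed in; nothing more can be done
the job is handed in; nothing more can be done
```

The job is done and handed in at about 24 s of the 56 s allowed. The scoop is standing near the middle of the weighing plate with the grey ball inside.

- **What I did:** I gripped the scoop by its block and felt for the left wall to set a 3 mm gap. I then drove it into the far corner until the lip met the wall, and the ball rode in. I lifted it, carried it to the scale, lowered it until the plate was felt at the expected height (115 mm TCP), and only then released it.
- **Last checks:** The final pictures from both cameras show the scoop upright, the ball in its pocket, and the gripper clear of everything. The fingers stayed about 18 mm above the ball by calculation. The orange look-alike is still beside the tote.
- **What disagreed:** The two cameras differed by about 4 mm on the scale's centre, so I used the average. In the last top picture one camera network did not find the scale because the arm covered it, so I relied on the plate corners.

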